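# Hang the cleat-backed marbled panel next to its twin

### The arm

A 7-joint arm with a two-finger parallel gripper is mounted at the origin on the work surface. World frame = base frame: x ahead of the robot, y to its left, z up, the work surface at z = 0. Lengths are in m, angles in rad, forces in N, time in s.
With the tool pointing down it reaches from about 0.375 to 0.925 m from the base axis. Payload 3.1 kg.
Tool frame: the origin (TCP) lies midway between the tips of the shut fingers; the grasp point (between the pads) lies 19 mm behind it; z points along the fingers, y is the line along which they close (so a half turn about z gives the same grasp; the last joint's range is limited). The gripper opens to 85 mm and grips with 20 to 120 N. Pads are 22 mm wide; open, the fingers measure 114 mm over their backs; the gripper's body (76 mm by 85 mm) begins 54 mm behind the grasp point. The pads swing forward as they close: fully open they stand 13 mm farther back than shut.
Start: joints at [1.191, 0.383, 0.044, 1.598, -0.018, 1.161, -0.05], TCP at [0.181, -0.624, 0.194] pointing down, gripper open.
Joint ranges: [-2.61, 2.61], [-0.41, 2.15], [-1.48, 1.57], [0, 2.5], [-1.57, 4.71], [0.05, 1.97], [-2.85, 2.85]. Speed limits (rad/s): [2.79, 2.79, 3.14, 3.14, 3.14, 3.14, 3.14].

### API

Orientations are given as a rotation vector (axis times angle).
In Python, from rig import robot, hand, planner, snapshot, camera_info, ticket, status gives the robot as it stands. Calls block until the motion is done:
- robot.move_ptp(position, orientation): joint-space move of the TCP to a pose.
- robot.movel(position, attitude=None, vel=0.15): straight line of the TCP; attitude=None keeps the orientation; vel is the mean speed in m/s.
- robot.set_joints(angles): joint-space move.
- hand.set_gripper(opening, effort=None): finger opening in m; effort is the grip in N (None keeps the last); returns when the fingers have stopped.
- robot.pause(seconds).
- planner.solve_ik(position, orientation): joint angles nearest the present ones, or None.
- snapshot(name): name is "scene" or "top" or "wrist"; returns (picture, depth): 480x640x3 uint8, red, green, blue; 480x640 float32, m along the optical axis (not along the pixel's ray), 0 where there is no reading.
- camera_info(name): a dict with "fx", "fy", "cx", "cy" (pixels), "position" and "orientation" of the camera in the world. Camera axes: x right, y up, looking along -z (the intrinsics and any distortion apply to the point x, -y, -z); pixel columns grow to the right and rows downward; lengths in m; the calibration is good to about 2 mm. A picture is of the moment at which its call begins: read the wrist's pose just before it. camera_info takes no time and is no camera call; for the wrist camera it gives the pose at the moment of the call.
A pose or a line that the arm cannot do raises robot.Unreachable and nothing moves.
- ticket.job_done(): hands the job in; it is judged then, once.
Readings, each from a call of its own:
- status.get_clock(): time.
- status.get_q(): joint angles.
- status.get_joint_velocities(): joint speeds.
- status.get_joint_torque(): joint torques, N m.
- status.get_tcp_pos(): TCP position.
- status.get_tcp_rot(): TCP orientation.
- status.get_contact_force(): force on the tool from outside, world axes, zero at the start.
- status.get_wrist_torque(): the same for the moment, N m.
- status.get_width(): finger opening in m.
- status.get_grasp_force(): force on a finger pad.
Only numpy, scipy, OpenCV 4.12 (cv2) and the standard library are available. Lean on these libraries where they do the work, as an engineer would, in place of code of your own. Each camera call takes 0.05 s, during which the arm holds its last target. There are 200 camera calls.

### The job

Draw the tall marbled panel, the one with the bevelled wooden strip across its back, up out of the slotted rack and hang it on the cleat of the low backboard, a few centimetres clear of the twin panel that already hangs there: tip its top in towards the board by some 15 degrees so that the strip's tongue goes in behind the cleat while the panel leans, bring it upright and let it drop until it locks. Let go, and then push it along the cleat until its edge meets the twin's, hanging straight and fully down. Leave the two low panels in the rack, the paint jar and the paper roll where they are.

Things in the scene. Friction and masses are not known exactly. Their poses are not given: they have to be found in the camera images.
- rack: Fixed wooden panel rack. Origin: centre of its underside. Base plate 196 (x) x 170 (y) x 12 mm; at both ends (x = +-83 mm) an upright cheek, 87 mm high above the table, with vertical grooves 13 mm wide for the panels' side edges. Three slots at y = -50, 0, +50 mm. Panels stand on the base plate, 12 mm above the table, their width along x; they come out only straight up, by 75 mm or more.
- panel_mid (a point): Centre (half-way up) of the panel to hang: plywood 150 mm wide (its x), 9 mm thick (its y), 160 mm tall (its z), about 0.24 kg, a marbled sheet on its front (-y). It stands in any one of the three slots, its rear (+y) towards the rack's +y, taller than the others.
- panel_top (a point): Middle of the panel's top edge, 80 mm above panel_mid: free of the rack and the place to pinch the panel, across its 9 mm. The rear is bare from here down to 35 mm below, where the rear strip begins.
- panel_tongue (a point): Middle of the lower tip (tongue) of the wooden strip across the panel's rear: 21.5 mm behind (+y) and 13.5 mm above panel_mid, 66.5 mm below the top edge. The strip is 140 mm long, 17 mm thick, its top 35 mm below the panel's top edge; its underside is bevelled 45 degrees, falling from the panel's rear face (51 mm below the top edge) to this tip. Axes as panel_mid.
- panel_foot (a point): Middle of the panel's lower edge, 80 mm below panel_mid.
- panel_edge (a point): Middle of the panel's +x side edge, which is to meet the twin: 75 mm from panel_mid along the panel's +x.
- panel: The same panel to hang; origin as panel_foot.
- stand: Fixed low backboard 380 mm long. Origin: on the table below the board's front face, mid-length. x runs along the board, the front looks to -y; the panel hangs with its axes parallel to these. Board top 139 mm high, spacer batten 18 mm thick 35 to 60 mm high, foot plate 15 mm high reaching to y = -60 mm. Nothing stands above the board.
- cleat (a point): Bottom of the V groove between cleat and board, at mid-length (stand x = 0, y = 0, 121 mm high). The wooden cleat runs the whole length of the board, 18 mm thick (stand y = -18 to 0); its top is bevelled 45 degrees, rising from here to its outer lip 16.5 mm higher at y = -17 mm. The groove is open upwards. Axes as the stand.
- twin_edge (a point): Middle of the -x side edge of the twin panel (same size, screwed fast, at stand x = 20 to 170 mm). The panel is hung on the free part at its -x side and pushed in +x (the cleat is waxed: 1 to 3 N) to meet this edge. A panel hung home rests on the bevel with its rear on cleat and batten: mid-plane at stand y = -22.5 mm, foot 30 mm, tongue 123.5 mm (y = -1), top edge 190 mm high.
- low_a: Low marbled panel 150 x 9 x 110 mm without strip, loose in a slot of the rack; origin at the middle of its lower edge. Stays.
- low_b: Low marbled panel 150 x 9 x 95 mm without strip, loose in a slot of the rack; origin at the middle of its lower edge. Stays.
- jar: Paint jar, 68 mm across, 80 mm tall, loose on the table; origin at the centre of its underside. Stays.
- roll: White paper roll, 104 mm across, 98 mm tall, standing loose; origin at the centre of its underside. Stays.

How it is judged:
On the way, in this order (a step that is already met when the one before it is completed fails the run):
1. the panel is drawn up clear of the rack (z of panel_foot in the frame of rack above 0.089 m), for 0.1 s.
2. leaning in by more than 6 degrees, the strip's tongue is behind the cleat and 4 mm or more below its lip (y of panel_tongue in the frame of stand between -0.0165 and 0.002 m and z of panel_tongue in the frame of stand between 0.115 and 0.1335 m and x of panel_mid in the frame of stand between -0.2 and 0 m and angle between panel_mid's own z axis and vertical above 0.105 rad), for 0.05 s.
3. the panel hangs home on the cleat, upright, 10 mm or more clear of the twin, and the fingers have let go (z of panel_foot in the frame of stand between 0.026 and 0.0345 m and y of panel_tongue in the frame of stand between -0.006 and 0.003 m and angle between panel_mid's own z axis and vertical below 0.05 rad and x of panel_edge in the frame of stand below 0.01 m and contact force between the fingers and panel below 0.05 N), for 0.2 s.
At the end, for the whole second after the job is handed in: The panel hangs home on the cleat: its foot 26 to 34.5 mm above the table (home is 30), the tongue within 6 mm of the board's face, tilted less than 0.05 rad, its edge within 4 mm of the twin's edge, at rest and let go (z of panel_foot in the frame of stand between 0.026 and 0.0345 m and y of panel_tongue in the frame of stand between -0.006 and 0.003 m and angle between panel_mid's own z axis and vertical below 0.05 rad and x of panel_edge in the frame of stand between 0.016 and 0.023 m and linear speed of panel below 0.02 m/s and angular speed of panel below 0.1 rad/s); the robot touches nothing.
It fails at once if a low panel is shifted by more than 25 mm (distance of low_a from where it was at the start of the episode above 0.025 m).
It fails at once if a low panel is shifted by more than 25 mm (distance of low_b from where it was at the start of the episode above 0.025 m).
It fails at once if the paint jar is shifted by more than 25 mm (distance of jar from where it was at the start of the episode above 0.025 m).
It fails at once if the paper roll is shifted by more than 25 mm (distance of roll from where it was at the start of the episode above 0.025 m).
It also fails if it takes over 56 s, if anything falls off the work surface, if the arm or the gripper's body presses on something with over 40 N, if the wrist force passes 120 N, or if a joint passes its speed limit or range.

## Working session

There is one attempt and no reset: what is moved stays moved. The work goes in short steps, each a Python script; the robot and the scene stay as the last script left them, time stands still between calls to the robot, and variables do not carry over. Pictures are saved under pics/ and viewed, at most 10 in all, crops included, and the job is handed in when it is done.

```bash
mkdir -p pics; ls; cat > h.py <<'E'
import numpy as np, cv2
from scipy.spatial.transform import Rotation as R
from rig import robot, hand, planner, snapshot, camera_info, ticket, status
def cloud(name,d,i):
    v,u=np.mgrid[0:480,0:640]
    p=np.stack([(u-i['cx'])/i['fx']*d,-(v-i['cy'])/i['fy']*d,-d],-1)
    q=np.array(i['orientation'],float)
    return R.from_rotvec(q).apply(p.reshape(-1,3)).reshape(480,640,3)+np.array(i['position']) if q.shape==(3,) else p.reshape(-1,3).dot(q.T).reshape(480,640,3)+np.array(i['position'])
E
python3 - <<'E'
from h import *
for n in ['scene','top']:
    i=camera_info(n);print(n,i)
    im,d=snapshot(n);cv2.imwrite(f'pics/{n}.png',im[...,::-1]);np.save(f'{n}.npy',cloud(n,d,i));np.save(f'{n}_d.npy',d)
print(status.get_clock(),status.get_tcp_rot())
E
```

```text
pics
scene {'fx': 538.4658915153769, 'fy': 538.4658915153769, 'cx': 322.31816220176546, 'cy': 242.71982891532593, 'position': array([ 1.14325601, -0.53677487,  0.66900463]), 'orientation': array([0.89546723, 0.34371379, 0.70556334])}
top {'fx': 503.2092548804173, 'fy': 503.2092548804173, 'cx': 326.4385352279931, 'cy': 233.25036684460983, 'position': array([0.50892129, 0.01785062, 1.01705387]), 'orientation': array([ 0.10051319, -0.09447165, -1.58146649])}
0.1 [-3.10815173e+00 -4.41050100e-01  7.27944445e-04]
```

View pics/scene.png

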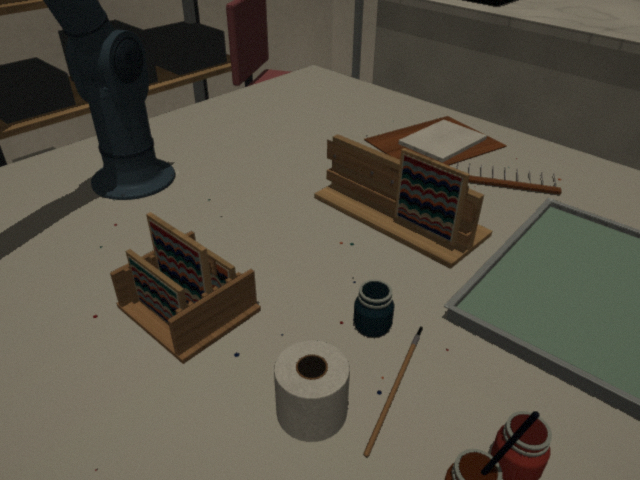

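View pics/top.png

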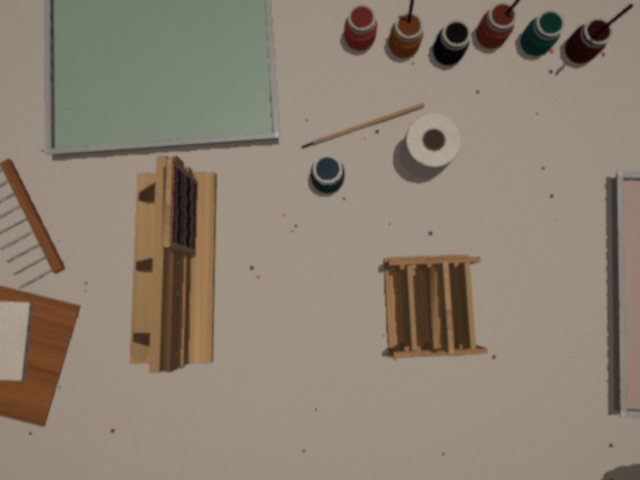

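The scene view shows the rack at about (185,290) with the tall panel in it at (180,250). The backboard with the twin is at (430,195), the jar at (374,308) and the roll at (312,388). In the top view (right = -y, up = +x) the rack is at (435,305), the stand at (175,270) and the twin at (180,205). Next I'll fit the geometry from depth.

```bash
python3 - <<'E'
from h import *
P=np.load('top.npy');S=np.load('scene.npy')
tab=P[400:470,250:350].reshape(-1,3);print('table z',np.median(tab[:,2]),tab[:,2].std())
tab=S[380:470,120:250].reshape(-1,3);print('table z scene',np.median(tab[:,2]),tab[:,2].std())
def rect(p,l):
    r=cv2.minAreaRect((p[:,:2]*1000).astype(np.float32));print(l,len(p),'z',np.round(np.percentile(p[:,2],[5,50,95]),4),'c',np.round(r[0],1),'size',np.round(r[1],1),'ang',round(r[2],2))
def sel(P,x0,x1,y0,y1,z0,z1):
    q=P.reshape(-1,3);m=(q[:,0]>x0)&(q[:,0]<x1)&(q[:,1]>y0)&(q[:,1]<y1)&(q[:,2]>z0)&(q[:,2]<z1);return q[m]
for n,C in (('top',P),('scene',S)):
    a=sel(C,.2,.5,-.4,-.05,.13,.25); rect(a,n+' tall')
    a=sel(C,.2,.5,-.4,-.05,.163,.185)
    if len(a)>5: rect(a,n+' tall top')
    a=sel(C,.1,.9,.1,.5,.182,.2);  rect(a,n+' twin top')
    a=sel(C,.1,.9,.1,.5,.131,.146);  rect(a,n+' board top')
    a=sel(C,.1,.9,.1,.5,.008,.022);  rect(a,n+' footplate')
    a=sel(C,.2,.5,-.4,-.05,.08,.094);  rect(a,n+' cheeks')
    a=sel(C,.2,.5,-.4,-.05,.1,.128);  rect(a,n+' lows')
q=cv2.imread('pics/top.png');
a=cv2.resize(q[230:380,360:510],None,fx=4,fy=4,interpolation=2);
cv2.imwrite('pics/c1.png',a)
a=cv2.resize(q[145:385,120:230],None,fx=2.5,fy=2.5,interpolation=2);cv2.imwrite('pics/c2.png',np.hstack([a]))
E
```

```text
table z 0.00042967626674172976 0.07569386695685412
table z scene -0.0006452390385634499 0.03910471603419727
top tall 1058 z [0.1347 0.1405 0.1738] c [ 456.5 -172.3] size [87.1 27. ] ang 1.57
top tall top 361 z [0.1656 0.1721 0.1747] c [ 456.5 -180.5] size [86.7 10.4] ang 1.21
top twin top 644 z [0.1833 0.1898 0.1927] c [667.6 283.7] size [ 11.6 149.3] ang 89.73
top board top 3044 z [0.1324 0.1387 0.1419] c [572.9 302.4] size [ 48.1 380. ] ang 89.74
top footplate 9812 z [0.0123 0.016  0.0216] c [568.7 311.1] size [662.4 377.1] ang 0.05
top cheeks 731 z [0.0823 0.0872 0.0915] c [ 448.7 -182.7] size [170.2 100.6] ang 89.3
top lows 831 z [0.103  0.1124 0.1244] c [ 457.  -181.2] size [ 88.  110.6] ang 1.22
scene tall 710 z [0.133  0.1586 0.172 ] c [ 455.6 -181.9] size [88.6 12.9] ang 0.52
scene tall top 290 z [0.1638 0.1705 0.1725] c [ 456.6 -181.4] size [86.6 12.2] ang 1.24
scene twin top 418 z [0.1825 0.1879 0.1901] c [669.7 282.4] size [ 15.5 151.6] ang 89.57
scene board top 1355 z [0.1316 0.1371 0.1441] c [574.1 301.1] size [ 52.4 383.7] ang 89.43
scene footplate 6870 z [0.0115 0.0182 0.0217] c [641.4 308.9] size [517.2 382. ] ang 0.01
scene cheeks 569 z [0.0809 0.086  0.0926] c [ 449.8 -183.7] size [169.4 100.1] ang 89.7
scene lows 789 z [0.1017 0.1157 0.125 ] c [ 456.8 -182.2] size [114.5  86.2] ang 89.91
```

View pics/c1.png

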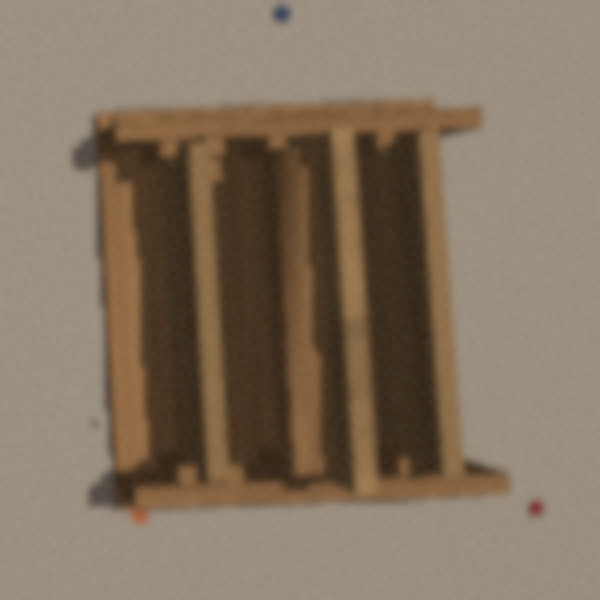

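View pics/c2.png

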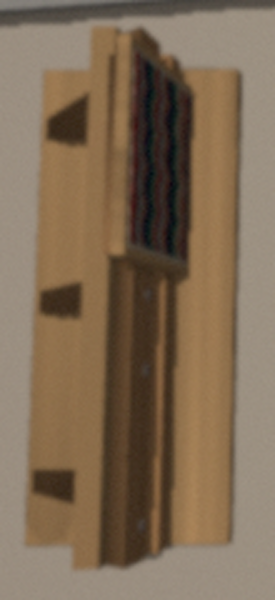

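The rack crop shows the tall panel's top in the middle slot, running (343,130)–(365,490), with low panels at (205,310) and (445,300). The strip lies to its left, at (300,300). The stand crop shows the cleat and groove, with the twin at the +x end. My selection clipped the rack, so I'll refit with wider windows.

```bash
python3 - <<'E'
from h import *
P=np.load('top.npy');S=np.load('scene.npy')
def rect(p,l):
    r=cv2.minAreaRect((p[:,:2]*1000).astype(np.float32))
    q=p[:,:2]-p[:,:2].mean(0);ev=np.linalg.svd(q,full_matrices=False)[2][0];print(l,len(p),'z',np.round(np.percentile(p[:,2],[5,50,95]),4),'c',np.round(r[0],1),'size',np.round(r[1],1),'ang',round(r[2],2),'pca',np.degrees(np.arctan(ev[1]/ev[0])).round(2),'med',np.median(p,0).round(4),'mean',p.mean(0).round(4))
def sel(P,x0,x1,y0,y1,z0,z1):
    q=P.reshape(-1,3);m=(q[:,0]>x0)&(q[:,0]<x1)&(q[:,1]>y0)&(q[:,1]<y1)&(q[:,2]>z0)&(q[:,2]<z1);return q[m]
for n,C in (('top',P),('scene',S)):
    a=sel(C,.25,.72,-.35,-.05,.165,.185); rect(a,n+' tall top')
    a=sel(C,.1,.9,.27,.3,.183,.2);  rect(a,n+' twin top')
    a=sel(C,.1,.9,.302,.34,.133,.146);  rect(a,n+' board top')
    a=sel(C,.1,.9,.27,.30,.125,.142);  rect(a,n+' cleat lip')
    a=sel(C,.1,.9,.2,.4,.01,.02);  rect(a,n+' footplate')
    a=sel(C,.3,.72,-.35,-.05,.083,.092);  rect(a,n+' cheeks')
    a=sel(C,.3,.72,-.35,-.05,.1,.128);
    for s,lo,hi in (('-y',-.3,-.21),('0',-.21,-.155),('+y',-.155,-.1)):
        b=sel(C,.3,.72,lo,hi,.09,.14); 
        if len(b)>5: rect(b,n+' low '+s)
    a=sel(C,.1,.9,-.12,.17,.06,.11); rect(a,n+' jar/roll')
E
```

```text
top tall top 588 z [0.1677 0.1722 0.1747] c [ 488.1 -179.8] size [149.9  10.4] ang 1.21 pca 1.43 med [ 0.4866 -0.1792  0.1722] mean [ 0.4872 -0.1793  0.1719]
top twin top 619 z [0.184  0.1899 0.1927] c [667.6 283.7] size [ 11.6 149.3] ang 89.73 pca -0.37 med [0.665  0.2832 0.1899] mean [0.6659 0.2835 0.1894]
top board top 2182 z [0.1359 0.1392 0.1418] c [573.1 316.4] size [ 20.2 378.7] ang 89.87 pca 0.18 med [0.5436 0.3169 0.1392] mean [0.5544 0.3167 0.1392]
top cleat lip 1068 z [0.1266 0.1337 0.1395] c [573.3 288.9] size [ 22.2 380.4] ang 89.88 pca -2.43 med [0.5227 0.2907 0.1337] mean [0.5354 0.29   0.1335]
top footplate 6866 z [0.0123 0.0154 0.0188] c [641.2 301.5] size [198.7 517.1] ang 89.51 pca -0.19 med [0.5595 0.2816 0.0154] mean [0.5751 0.3103 0.0154]
top cheeks 1308 z [0.0842 0.0873 0.0903] c [ 488. -180.] size [176.2 170.4] ang 1.36 pca 1.34 med [ 0.4963 -0.1749  0.0873] mean [ 0.4885 -0.1785  0.0873]
top low -y 862 z [0.092  0.1202 0.1243] c [ 488.7 -231.3] size [ 40.4 173.2] ang 88.4 pca 1.36 med [ 0.4865 -0.2271  0.1202] mean [ 0.4879 -0.228   0.1143]
top low 0 1090 z [
[... 1319 characters left out ...]
17.93 med [ 0.5617 -0.1915  0.0862] mean [ 0.5231 -0.1941  0.0865]
scene low -y 1102 z [0.0928 0.113  0.1222] c [ 490.3 -231.7] size [153.5  12.9] ang 1.77 pca 1.84 med [ 0.5015 -0.2347  0.113 ] mean [ 0.4997 -0.2336  0.1108]
scene low 0 1354 z [0.0927 0.117  0.1372] c [ 489.5 -175.1] size [152.8  29.1] ang 3.14 pca 4.84 med [ 0.5119 -0.1856  0.117 ] mean [ 0.5057 -0.1831  0.1164]
scene low +y 294 z [0.0921 0.1048 0.1076] c [ 493.7 -131.2] size [142.3  12.8] ang 1.04 pca -0.94 med [ 0.5394 -0.1323  0.1048] mean [ 0.5357 -0.1313  0.1024]
scene jar/roll 1144 z [0.0622 0.08   0.0861] c [598.2 -63.5] size [400.9  86.1] ang 22.79 pca 26.59 med [0.7486 0.0017 0.08  ] mean [ 0.7065 -0.0162  0.077 ]
```

```bash
cat >> h.py <<'E'
def att(yaw,tilt=0):  # degrees; tilt>0: top of panel towards +y of its own frame
    return (R.from_euler('z',yaw,degrees=True)*R.from_euler('x',180-tilt,degrees=True)).as_rotvec()
D=0.052   # grasp: TCP above panel_mid
SX,SY,SYAW=0.5735,0.306,-0.3   # stand origin estimate (cameras)
def tcp(tx,ty,tz,tilt):
    "TCP pose for a tongue position in the stand frame and a lean"
    rl=R.from_euler('x',-tilt,degrees=True); rs=R.from_euler('z',SYAW,degrees=True)
    p=np.array([tx,ty,tz])+rl.apply([0,-.0215,D-.0135])
    return rs.apply(p)+[SX,SY,0], att(SYAW,tilt)
E
python3 - <<'E'
from h import *
A=att(1.3)
for p,a in [((.4885,-.1805,.26),A),((.4885,-.1805,.144),A),tcp(-.09,-.06,.23,0),tcp(-.09,-.0064,.131,14),tcp(-.09,-.0064,.16,14)]:
    q=planner.solve_ik(p,a);print(np.round(p,3),None if q is None else np.round(q,2))
hand.set_gripper(.045,50)
p=status.get_tcp_pos();robot.movel([p[0],p[1],.27],vel=.2)
robot.move_ptp([.4885,-.1805,.23],A)
robot.movel([.4885,-.1805,.144],vel=.1)
print(status.get_clock(),status.get_tcp_pos(),status.get_contact_force())
hand.set_gripper(0,60)
print(status.get_width(),status.get_grasp_force(),status.get_contact_force(),status.get_tcp_pos(),status.get_clock())
E
```

```text
[ 0.488 -0.18   0.26 ] [ 0.57  0.1  -0.31  1.81  0.03  1.23 -1.3 ]
[ 0.488 -0.18   0.144] [ 0.55  0.21 -0.3   1.94  0.08  1.   -1.34]
[0.483 0.225 0.268] [ 0.56  0.32 -1.25  1.75  0.31  1.31 -2.34]
[0.483 0.289 0.174] [-0.94  0.35  0.26  1.73  0.11  1.23 -2.31]
[0.483 0.289 0.203] [-0.94  0.32  0.26  1.7   0.11  1.29 -2.3 ]
4.0667 [ 0.48921332 -0.18072247  0.14471175] [ 0.04635123 -0.19431085  0.50322793]
9.194374401485946e-05 0.0 [-0.39863581 -0.4926593  -0.04332536] [ 0.48854779 -0.18051798  0.14411992] 4.5667
```

The fingers shut on nothing, so I need to see why.

```bash
python3 - <<'E'
from h import *
i=camera_info('scene');im,d=snapshot('scene');a=cv2.resize(im[130:380,60:340,::-1],None,fx=2,fy=2,interpolation=2)
w,_=snapshot('wrist')
print(R.from_rotvec(status.get_tcp_rot()).as_matrix().round(3))
cv2.imwrite('pics/d.png',np.hstack([a[:480],cv2.resize(w[...,::-1],(240,480))])[:, :800])
E
```

```text
[[ 1.     0.023  0.   ]
 [ 0.023 -1.    -0.   ]
 [ 0.     0.    -1.   ]]
```

View pics/d.png

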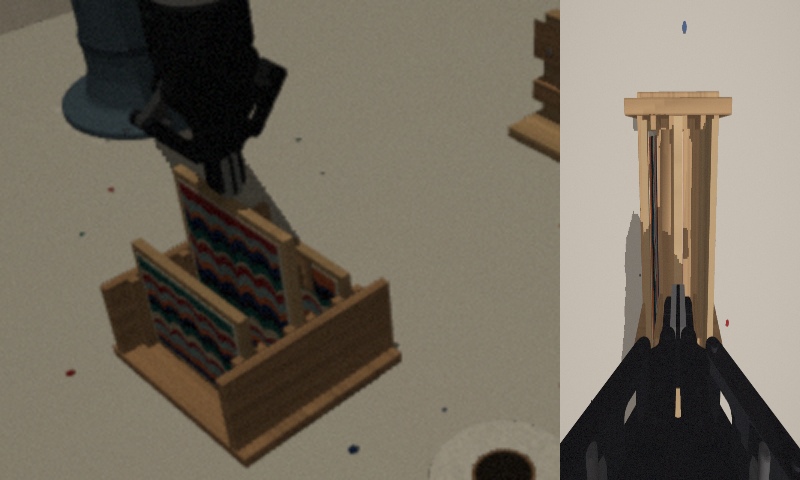

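The panel's top edge lies under and around the finger tips at (235,190), and the wrist view shows it in line with the gap. I'll project the TCP and panel points into the scene camera to find the offset.

```bash
python3 - <<'E'
from h import *
i=camera_info('scene');Ri=R.from_rotvec(i['orientation'])
def pr(p):
    c=Ri.inv().apply(np.array(p)-i['position']);return i['cx']+i['fx']*c[0]/-c[2], i['cy']-i['fy']*c[1]/-c[2], -c[2]
t=status.get_tcp_pos()
for n,p in [('tcp',t),('tip+25',t+[0,0,.025]),('ptop',[.4885,-.1805,.172]),('ptop+x',[.5635,-.179,.172]),('ptop-x',[.4135,-.182,.172])]:
    u,v,z=pr(p);print(n,np.round([u,v,z],3),'crop',round(2*(u-60)),round(2*(v-130)))
im,d=snapshot('scene');C=cloud('scene',d,i)
for v in range(200,246,4): print(v,[tuple((C[v,u]*1000).round().astype(int)) for u in (172,176,180)])
print(status.get_width(),status.get_grasp_force())
a=cv2.resize(im[180:280,130:230,::-1],None,fx=6,fy=6,interpolation=2);cv2.imwrite('pics/e.png',np.clip(a*1.6,0,255).astype(np.uint8))
E
```

```text
tcp [177.002 243.563   0.88 ] crop 234 227
tip+25 [174.708 231.041   0.865] crop 229 202
ptop [174.42  229.524   0.864] crop 229 199
ptop+x [203.508 248.754   0.823] crop 287 238
ptop-x [147.921 212.006   0.904] crop 176 164
200 [(np.int64(493), np.int64(-178), np.int64(229)), (np.int64(501), np.int64(-176), np.int64(231)), (np.int64(502), np.int64(-170), np.int64(229))]
204 [(np.int64(502), np.int64(-184), np.int64(228)), (np.int64(502), np.int64(-177), np.int64(225)), (np.int64(502), np.int64(-170), np.int64(222))]
208 [(np.int64(502), np.int64(-185), np.int64(221)), (np.int64(501), np.int64(-178), np.int64(218)), (np.int64(498), np.int64(-170), np.int64(212))]
212 [(np.int64(500), np.int64(-185), np.int64(213)), (np.int64(499), np.int64(-178), np.int64(209)), (np.int64(497), np.int64(-170), np.int64(205))]
216 [(np.int64(500), np.int64(-187), np.int64(206)), (np.int64(501), np.int64(-181), np.int64(204)), (np.int64(496), np.int64(-171), np.int64(197))]
220 [(np.int64(498), np.int64(-187), np.int64(198)), (np.int64(498), np.int64(-180), np.int64(195)), (np.int64(499), np.int64(-174
[... 233 characters left out ...]
7), np.int64(-50), np.int64(-2)), (np.int64(268), np.int64(-47), np.int64(2))]
232 [(np.int64(489), np.int64(-186), np.int64(170)), (np.int64(495), np.int64(-182), np.int64(171)), (np.int64(501), np.int64(-178), np.int64(172))]
236 [(np.int64(487), np.int64(-186), np.int64(162)), (np.int64(497), np.int64(-184), np.int64(165)), (np.int64(507), np.int64(-183), np.int64(170))]
240 [(np.int64(485), np.int64(-186), np.int64(152)), (np.int64(497), np.int64(-185), np.int64(158)), (np.int64(508), np.int64(-185), np.int64(163))]
244 [(np.int64(482), np.int64(-186), np.int64(143)), (np.int64(493), np.int64(-185), np.int64(148)), (np.int64(508), np.int64(-186), np.int64(156))]
0.0001641217854019004 0.0
```

View pics/e.png

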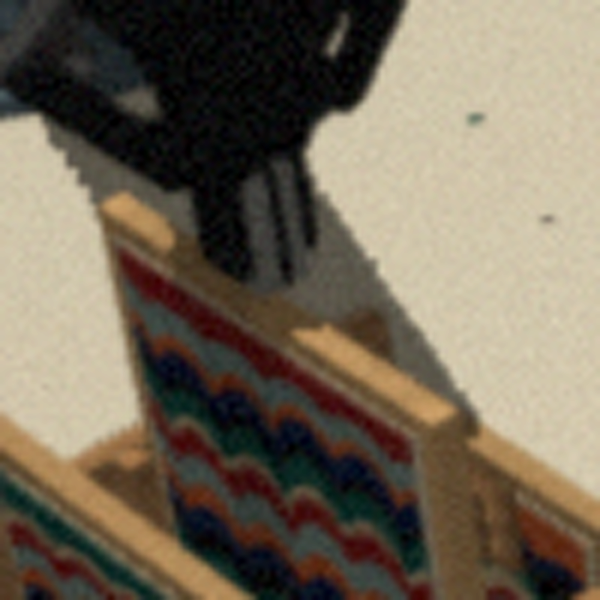

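The depth shows the finger tips ending at about z = 0.184, in line with the panel but 40 mm above the TCP reading. So the true tool is 40 mm shorter than modelled. I'll open, go 40 mm lower, grip and lift.

```bash
sed -i 's/^D=.*/D=0.012   # claimed TCP above panel_mid (true tips sit 40 mm behind the claimed TCP)/' h.py
python3 - <<'E'
from h import *
hand.set_gripper(.045,60)
robot.movel([.4885,-.1805,.125],vel=.08);print(status.get_contact_force())
robot.movel([.4885,-.1805,.104],vel=.06);print(status.get_contact_force())
hand.set_gripper(0,60)
print(status.get_width(),status.get_grasp_force(),status.get_contact_force(),status.get_tcp_pos(),status.get_clock())
if status.get_width()>.006:
    robot.movel([.4885,-.1805,.222],vel=.1); robot.pause(.1)
    print(status.get_width(),status.get_contact_force(),status.get_wrist_torque(),status.get_clock())
    i=camera_info('scene');im,d=snapshot('scene');C=cloud('scene',d,i);np.save('s2.npy',C)
    P=C.reshape(-1,3);m=(abs(P[:,0]-.488)<.1)&(abs(P[:,1]+.18)<.02)&(P[:,2]>.13)&(P[:,2]<.285);q=P[m]
    print(len(q),np.percentile(q,[.5,2,50,98,99.5],axis=0).round(4))
    cv2.imwrite('pics/f.png',cv2.resize(im[80:330,60:340,::-1],None,fx=2,fy=2))
E
```

```text
[-0.66758571  0.45312824 -0.21393503]
[ 0.69116672 -0.29090541  1.04190347]
0.007996033402217908 60.3478467464447 [ 0.77100258 -0.24778349  0.45818857] [ 0.48910196 -0.18066008  0.10452212] 6.5167
0.008125418418863073 [ 0.15000802 -0.10409924 -2.49171864] [-0.05777477  0.01391858 -0.04896134] 7.95
4585 [[ 0.4139 -0.1979  0.1309]
 [ 0.4171 -0.1933  0.134 ]
 [ 0.5081 -0.1853  0.2142]
 [ 0.5635 -0.167   0.2819]
 [ 0.5644 -0.1619  0.2844]]
```

Gripped (8 mm, 60 N) and lifted. Now I'll carry it to the front of the stand, lean it 14°, and measure the held panel against the stand before inserting.

```bash
python3 - <<'E'
from h import *
robot.movel([.4885,-.1805,.235],vel=.15)
p,a=tcp(-.09,-.08,.235,0)
robot.movel(p,a,vel=.2);print(status.get_q().round(2),status.get_clock())
p,a=tcp(-.09,-.02,.172,14)
robot.movel(p,a,vel=.12);robot.pause(.3)
print(p,status.get_tcp_pos(),np.round(a,3),status.get_tcp_rot(),status.get_q().round(2),status.get_clock(),status.get_width())
for n in ('scene','top'):
    i=camera_info(n);im,d=snapshot(n);np.save(n+'3.npy',cloud(n,d,i));cv2.imwrite(f'pics/{n}3.png',im[...,::-1])
s=cv2.imread('pics/scene3.png');t=cv2.imread('pics/top3.png')
cv2.imwrite('pics/g.png',np.hstack([cv2.resize(s[60:300,280:520],(480,480)),cv2.resize(t[140:380,110:270],(320,480))]))
E
```

```text
[ 0.14  0.17 -0.67  1.83  0.11  1.19 -2.15] 10.325
[0.48328539 0.26524756 0.17574588] [0.4839452  0.26429712 0.17645141] [ 2.897e+00 -8.000e-03 -1.000e-03] [ 2.89735576e+00 -1.06437153e-02  6.66887167e-04] [-0.15  0.39 -0.67  1.73  0.42  1.31 -2.54] 11.4667 0.008153699059291851
```

View pics/g.png

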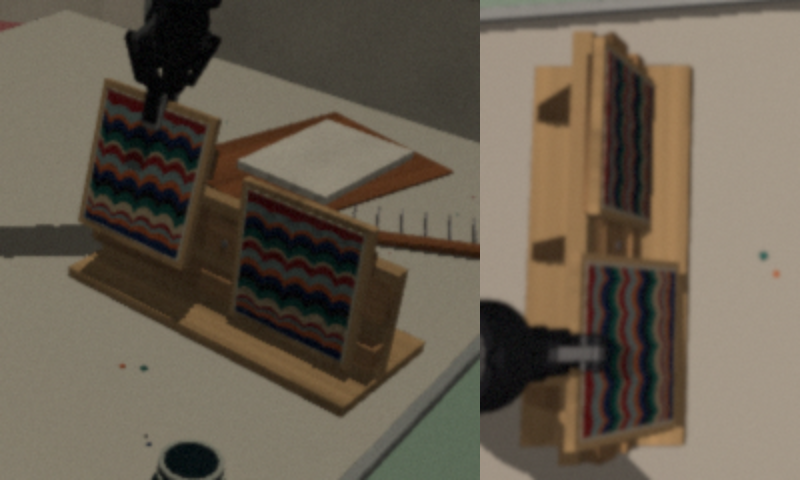

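The panel is held leaning in above the stand, left of the twin: panel at (150,175) and twin at (300,275) in the left crop. Next I'll fit both front faces in the same cameras.

```bash
cat > fit.py <<'E'
from h import *
def fit(C,origin,rot,lab):
    L=rot.inv().apply(C.reshape(-1,3)-origin)
    m=(abs(L[:,0])<.07)&(abs(L[:,2])<.074)&(abs(L[:,1]+.0045)<.012)&((abs(L[:,0])>.03)|(L[:,2]<.03))
    q=L[m]
    for _ in range(3):
        c=np.linalg.lstsq(np.c_[q[:,0],q[:,2],np.ones(len(q))],q[:,1],rcond=None)[0]
        r=q[:,1]-np.c_[q[:,0],q[:,2],np.ones(len(q))]@c;q=q[abs(r)<3*r.std()]
    # extents within the front face
    e=L[abs(L[:,1]-(np.c_[L[:,0],L[:,2],np.ones(len(L))]@c))<.003]
    ed=[]
    for k,o in((0,2),(2,0)):
        v=e[(abs(e[:,o])<.06)&((abs(e[:,0])>.03)|(e[:,2]<.03))]
        hb=v[abs(v[:,k])<.1]; bins=np.round(hb[:,o]/.004)
        if k==2: hb=hb[(abs(hb[:,0])>.03)];bins=np.round(hb[:,o]/.004)
        lo=[hb[bins==b,k].min() for b in np.unique(bins)];hi=[hb[bins==b,k].max() for b in np.unique(bins)]
        ed+=[np.median(lo),np.median(hi)]
    print(lab,len(q),'mid-plane off mm',round(1000*(c[2]+.0045),2),'yaw',np.degrees(c[0]).round(2),'lean+',np.degrees(c[1]).round(2),'x',np.round(np.array(ed[:2])*1e3,1),'z',np.round(np.array(ed[2:])*1e3,1),'std',r.std().round(4))
E
python3 - <<'E'
from fit import *
p=status.get_tcp_pos();rt=R.from_rotvec(status.get_tcp_rot())*R.from_euler('x',180,degrees=True)
mid=p-rt.apply([0,0,D]); rs=R.from_euler('z',SYAW,degrees=True)
tw=rs.apply([.095,-.0225,.110])+[SX,SY,0]
for n in('scene3','top3'):
    C=np.load(n+'.npy');fit(C,mid,rt,n+' panel');fit(C,tw,rs,n+' twin')
E
```

```text
scene3 panel 3205 mid-plane off mm -1.11 yaw -0.11 lean+ 0.03 x [-72.6  76.6] z [-80.   78.3] std 0.0017
scene3 twin 3403 mid-plane off mm -0.15 yaw -0.15 lean+ -0.01 x [-72.8  76.3] z [-97.2  79.7] std 0.0015
top3 panel 3277 mid-plane off mm -0.87 yaw 0.08 lean+ 0.07 x [-75.   73.1] z [-77.6  81.2] std 0.0008
top3 twin 1493 mid-plane off mm 0.43 yaw -0.03 lean+ 0.07 x [-74.5  73.2] z [-96.5  81.9] std 0.0005
```

```bash
python3 - <<'E'
from h import *
print(np.array([status.get_tcp_pos() for _ in range(6)]).round(4),status.get_clock(),status.get_contact_force())
E
```

```text
[[0.4836 0.2647 0.1762]
 [0.4836 0.2647 0.1762]
 [0.4836 0.2647 0.1762]
 [0.4836 0.2647 0.1762]
 [0.4836 0.2647 0.1762]
 [0.4836 0.2647 0.1762]] 11.5667 [ 0.11568166 -0.54891443 -2.65382097]
```

```bash
cat >> h.py <<'E'
COR=np.array([0,.0015,.0004])
def go(tx,ty,tz,tilt,vel):
    p,a=tcp(tx,ty,tz,tilt);robot.movel(p+COR,a,vel=vel)
    print(round(float(status.get_clock()),2),(np.array(status.get_tcp_pos())-p-COR).round(4),np.round(status.get_contact_force(),1))
E
python3 - <<'E'
from fit import *
go(-.09,-.0064,.152,14,.08)
go(-.09,-.0064,.137,14,.04)
go(-.09,-.0064,.131,14,.03)
robot.pause(.2);print(np.round(status.get_contact_force(),1),status.get_wrist_torque().round(2))
p,a=tcp(-.09,-.0064,.131,14);p=p+COR
rt=R.from_rotvec(a)*R.from_euler('x',180,degrees=True);mid=p-rt.apply([0,0,D]); rs=R.from_euler('z',SYAW,degrees=True)
tw=rs.apply([.095,-.0225,.110])+[SX,SY,0]
for n in('scene','top'):
    i=camera_info(n);C=cloud(n,snapshot(n)[1],i);fit(C,mid,rt,n+' panel');fit(C,tw,rs,n+' twin')
E
```

```text
12.03 [-0.0008  0.0003 -0.001 ] [ 0.9 -0.2 -1.8]
12.55 [-0.0001 -0.0003 -0.0002] [ 0.8 -0.1 -2.6]
12.9 [-0.0002 -0.0002 -0.0003] [ 0.5  0.3 -3. ]
[ 0.  -0.3 -3.4] [0.41 0.01 0.06]
scene panel 3008 mid-plane off mm -0.57 yaw 0.04 lean+ 0.02 x [-73.1  76. ] z [-79.9  78.1] std 0.0018
scene twin 3393 mid-plane off mm -0.13 yaw -0.11 lean+ 0.09 x [-73.2  76.3] z [-96.6  80. ] std 0.0015
top panel 3015 mid-plane off mm -0.6 yaw 0.1 lean+ 0.08 x [-75.   73.1] z [-78.6  81.4] std 0.0008
top twin 1495 mid-plane off mm 0.43 yaw -0.01 lean+ 0.02 x [-74.4  73.1] z [-96.8  81.7] std 0.0005
```

```bash
sed -i 's/^COR=.*/COR=np.array([0,.0008,.001])/' h.py
python3 - <<'E'
from fit import *
go(-.09,-.0050,.131,7,.03)
go(-.09,-.0030,.131,0,.03)
go(-.09,-.0026,.1275,0,.02)
go(-.09,-.0022,.1255,0,.02)
robot.pause(.2);print(np.round(status.get_contact_force(),1),status.get_wrist_torque().round(2))
hand.set_gripper(.03)
robot.pause(.4);print(status.get_width(),status.get_grasp_force(),np.round(status.get_contact_force(),1),status.get_clock())
rs=R.from_euler('z',SYAW,degrees=True)
tw=rs.apply([.095,-.0225,.110])+[SX,SY,0];mid=rs.apply([-.09,-.0225,.110])+[SX,SY,0]
for n in('scene','top'):
    i=camera_info(n);C=cloud(n,snapshot(n)[1],i);fit(C,mid,rs,n+' panel');fit(C,tw,rs,n+' twin')
E
```

```text
13.47 [ 0.0008 -0.0015  0.0005] [ 0.   0.5 -2.3]
13.75 [ 0.0001 -0.0008  0.    ] [ 0.5  0.3 -2.4]
14.07 [-0.0009  0.0014 -0.0004] [-0.5  1.  -2.6]
14.32 [-0.0003  0.0003 -0.0003] [ 0.1  1.  -2.4]
[ 0.7 -0.3 -2.6] [-0.02 -0.04 -0.  ]
0.029910978085610367 0.0 [-0.6 -0.6  0.2] 15.2667
scene panel 2579 mid-plane off mm 0.21 yaw -0.1 lean+ 0.07 x [-73.1  76. ] z [-96.5  79.1] std 0.0016
scene twin 3396 mid-plane off mm -0.12 yaw -0.21 lean+ 0.11 x [-73.1  76.3] z [-96.6  79.6] std 0.0015
top panel 1358 mid-plane off mm 0.51 yaw 0.01 lean+ 0.09 x [-74.5  72.5] z [-96.4  82. ] std 0.0005
top twin 1494 mid-plane off mm 0.44 yaw -0.04 lean+ 0.07 x [-74.6  73. ] z [-97.3  81.6] std 0.0005
```

The panel hangs home: both fits agree with the twin to within 0.5 mm. Next I'll back off upwards, close the fingers, come down beside the -x edge (tips above the board top) and push with a force guard.

```bash
python3 - <<'E'
from h import *
rs=R.from_euler('z',SYAW,degrees=True)
W=lambda x,y,z: rs.apply([x,y,z])+[SX,SY,0]
p=np.array(status.get_tcp_pos());robot.movel(p+[0,0,.07],vel=.1)
hand.set_gripper(0,30)
robot.movel(W(-.205,-.0225,.20),att(SYAW),vel=.15)
robot.movel(W(-.205,-.0225,.109),vel=.12);robot.pause(.2)
f0=np.mean([status.get_contact_force() for _ in range(3)],0);print(f0,status.get_clock())
robot.movel(W(-.181,-.0225,.109),vel=.05)
x=-.181
while x<-.135:
    x+=.0015;robot.movel(W(x,-.0225,.109),vel=.03)
    f=np.array(status.get_contact_force())-f0;print(round(x,4),f.round(1),end='; ')
    if f[0]<-5: 
        robot.pause(.1);f=np.array(status.get_contact_force())-f0;print('chk',f.round(1),end='; ')
        if f[0]<-5: break
print(status.get_clock())
E
```

```text
[ 0.02554166  0.45325785 -0.24232936] 18.6417
-0.1795 [ 0.  -0.1  0.4]; -0.178 [-0.8 -1.4  0.4]; -0.1765 [-4.7 -1.5  3.4]; -0.175 [-2.7  0.3  1.5]; -0.1735 [-2.5  0.1  0.3]; -0.172 [-3.6  0.1  0.6]; -0.1705 [-4.1  0.2  1.3]; -0.169 [-3.1 -0.1  1.5]; -0.1675 [-2.7 -0.7  1.1]; -0.166 [-3.2  0.6  0.4]; -0.1645 [-3.   0.2  1.6]; -0.163 [-3.  -0.1  0.9]; -0.1615 [-3.3 -0.3  1.7]; -0.16 [-3.4 -0.3  0.6]; -0.1585 [-2.6 -0.5  1.6]; -0.157 [-3.3 -0.1  0.3]; -0.1555 [-2.4  0.3  0.7]; -0.154 [-3.5 -0.5  1. ]; -0.1525 [-2.8 -0.7  0.6]; -0.151 [-3.1 -0.3  1.3]; -0.1495 [-3.  -0.1  1. ]; -0.148 [-3.1 -0.1  0.7]; -0.1465 [-2.4 -0.1  0.8]; -0.145 [-3.3  0.4  0.7]; -0.1435 [-3.4 -0.1  0.8]; -0.142 [-4.4 -0.1  1.6]; -0.1405 [-7.   0.3  3.4]; chk [-6.9 -1.   2.6]; 26.125
```

Contact with the twin at x ≈ -0.141, as predicted. I'll back off, retreat and check.

```bash
python3 - <<'E'
from fit import *
rs=R.from_euler('z',SYAW,degrees=True)
W=lambda x,y,z: rs.apply([x,y,z])+[SX,SY,0]
robot.movel(W(-.18,-.0225,.109),vel=.05)
robot.movel(W(-.20,-.0225,.22),vel=.15);robot.pause(.5)
print(status.get_contact_force().round(1),status.get_clock())
for n in('scene','top'):
    i=camera_info(n);im,d=snapshot(n);C=cloud(n,d,i)
    fit(C,W(-.055,-.0225,.11),rs,n+' panel');fit(C,W(.095,-.0225,.11),rs,n+' twin');cv2.imwrite(f'pics/{n}9.png',im[...,::-1])
s=cv2.imread('pics/scene9.png');t=cv2.imread('pics/top9.png')
cv2.imwrite('pics/z.png',np.hstack([cv2.resize(s[60:300,280:520],(480,480)),cv2.resize(t[140:380,110:270],(320,480))]))
E
```

```text
[0.  0.4 0.5] 28.4667
scene panel 2714 mid-plane off mm 0.14 yaw -0.11 lean+ 0.1 x [-72.8  99.2] z [-96.9  79.3] std 0.0016
scene twin 3378 mid-plane off mm -0.18 yaw -0.14 lean+ 0.06 x [-99.1  76. ] z [-97.2  79.8] std 0.0015
top panel 1570 mid-plane off mm 0.5 yaw -0.02 lean+ 0.05 x [-73.9  98.6] z [-96.6  82.2] std 0.0005
top twin 1492 mid-plane off mm 0.45 yaw -0.02 lean+ 0.07 x [-98.6  73.2] z [-96.7  81.1] std 0.0005
```

View pics/z.png

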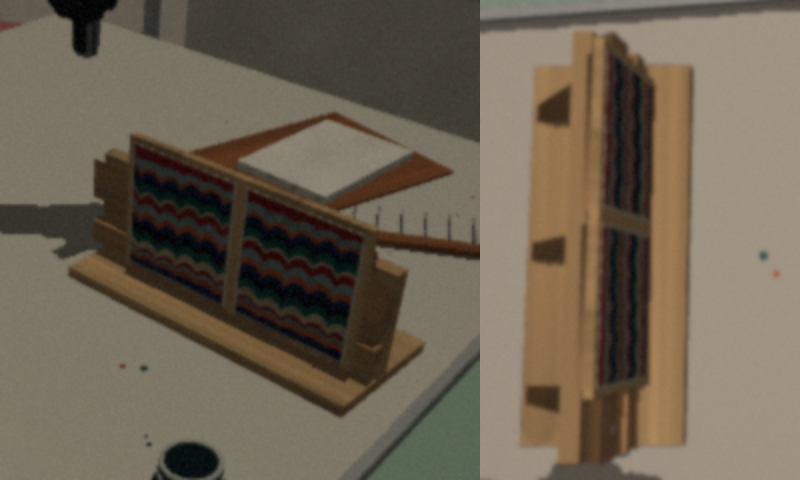

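The two panels hang flush edge to edge, with the seam at (232,245) in the left crop and no gap showing. Handing in.

```bash
python3 -c "
from h import *
print(ticket.job_done())"
```

```text
the job is handed in; nothing more can be done
None
```

The marbled panel is hung on the cleat, fully down and pushed edge to edge with its twin, with the arm clear; the job was handed in at about 28.5 s and no verdict was shown.

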